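# Pack the last housing and book the tray on the tally console

## Task

Put the loose black camera housing upright into the empty cell of the red packing tray and let go. Then book the tray on the grey console, gently pressing one key at a time well down and letting it come up again: first the round key, then the square key, then the long bar key, which you hold down for one second. Do not press the plus-shaped key, press nothing before the housing is in, and leave everything else where it is.

Things in the scene. Friction and masses are not known exactly. Their poses are not given: they have to be found in the camera images.
- housing: Loose black cylindrical camera housing standing upright, 95 mm tall, diameter 36 mm above a 44 mm foot flange (lowest 17 mm), about 150 g. Origin: centre of its underside, z up its axis.
- tray: Red packing tray, fixed, 150 x 150 mm, 45 mm high, walls and dividers 6 mm, floor 6 mm; 2 x 2 cells, each 66 mm square, their centres at x = +-36, y = +-36 mm of its origin. Origin: centre of its underside. Three cells hold housings of the same kind, which stand 56 mm out of the tray.
- empty_cell: Thin grey label (40 mm square) on the floor of the tray's empty cell. Origin: centre of that cell, on the floor where the housing is to stand (6 mm above the table); axes parallel to the tray's.
- console: Grey tally console, a fixed flat box 130 (x) x 262 (y) x 50 (z) mm. Origin: centre of its underside. Its four keys stand in one row along its y axis, 58 mm apart, 12 mm to the -x side of its middle; which key is where in the row changes.
- round_key: The round key, fixed on the console. Origin: middle of its base plate's underside, on the console's top face; axes as the console's. Black base plate 40 x 40 mm, 5 mm thick; centred on it a plain white cap, a disc of 28 mm diameter, on a screw-in stem: its top stands 18 to 40 mm above this origin, different for each key and each time, not reported: feel for it.
- square_key: The square key, fixed on the console. Origin: middle of its base plate's underside, on the console's top face; axes as the console's. Black base plate 54 (x) x 40 (y) mm, 5 mm thick; centred on it a plain white cap, 27 x 27 mm, on a screw-in stem: its top stands 18 to 40 mm above this origin, different for each key and each time, not reported: feel for it.
- bar_key: The long bar key, fixed on the console. Origin: middle of its base plate's underside, on the console's top face; axes as the console's. Black base plate 54 (x) x 40 (y) mm, 5 mm thick; centred on it a plain white cap, 48 mm along x, 18 mm wide, on a screw-in stem: its top stands 18 to 40 mm above this origin, different for each key and each time, not reported: feel for it.
- plus_key: The plus-shaped key, fixed on the console. Origin: middle of its base plate's underside, on the console's top face; axes as the console's. Black base plate 54 (x) x 40 (y) mm, 5 mm thick; centred on it a plain white cap, two crossed bars 36 x 12 mm, on a screw-in stem: its top stands 18 to 40 mm above this origin, different for each key and each time, not reported: feel for it. Not to be pressed.
- round_cap (a joint): How far the round key's cap is pressed: 0 up, 0.010 (m) at its stop, taken as pressed from 0.006 on; the spring gives 2 N at first, 5.6 N at 0.006 and 8 N at the stop. The key must not be pushed harder than 25 N.
- square_cap (a joint): How far the square key's cap is pressed: 0 up, 0.010 (m) at its stop, taken as pressed from 0.006 on; the spring gives 2 N at first, 5.6 N at 0.006 and 8 N at the stop. The key must not be pushed harder than 25 N.
- bar_cap (a joint): How far the bar key's cap is pressed: 0 up, 0.010 (m) at its stop, taken as pressed from 0.006 on; the spring gives 2 N at first, 5.6 N at 0.006 and 8 N at the stop. The key must not be pushed harder than 25 N.
- plus_cap (a joint): How far the plus key's cap is pressed: 0 up, 0.010 (m) at its stop, taken as pressed from 0.006 on; the spring gives 2 N at first, 5.6 N at 0.006 and 8 N at the stop. The key must not be pushed harder than 25 N.
- packed0: A housing like the loose one, already packed upright in the tray; leave it. Origin: centre of its underside.
- packed1: A housing like the loose one, already packed upright in the tray; leave it. Origin: centre of its underside.
- packed2: A housing like the loose one, already packed upright in the tray; leave it. Origin: centre of its underside.
- driver: Screwdriver lying on the table, bystander.
- tape: Roll of tape lying flat, 90 mm across, 24 mm high, bystander.
- flange: Black stubby flange part, 60 mm across, 28 mm high, bystander.
- pot: Small white screw-top pot, 44 mm across, 60 mm high, bystander.
Mind the look-alikes: they are no part of the job. Leave any yellow look-alike of the housing alone.

How it is judged (in metres and radians):
On the way, in this order (a step that is already met when the one before it is completed fails the run):
1. the housing stands upright in the empty cell, released (horizontal distance between housing and empty_cell below 0.02 m and z of housing in the frame of empty_cell between -0.005 and 0.005 m and angle between housing's own z axis and vertical below 0.1 rad and contact force between the fingers and housing below 0.1 N and linear speed of housing below 0.02 m/s), for 0.2 s.
2. the round key is pressed well down (6 mm or more of its 10 mm) (value of joint round_cap above 0.006 m), for 0.05 s.
3. all keys are up again (value of joint each of round_cap, square_cap, bar_cap, plus_cap below 0.0015 m), for 0.05 s.
4. the square key is pressed well down (6 mm or more) (value of joint square_cap above 0.006 m), for 0.05 s.
5. all keys are up again (all of step 3), for 0.05 s.
6. the bar key is held well down (6 mm or more) for a second (0.8 s or more) (value of joint bar_cap above 0.006 m), for 0.8 s.
At the end, for the whole second after the job is handed in: The housing stands upright (within 0.1 rad) on the floor of the cell that was empty, within 20 mm of its centre, released and at rest; all four keys are up again (within 1.5 mm) (all of step 1 and all of step 5); the robot touches nothing.
It fails at once if the plus-shaped key is pressed (over 2 mm), or any key (over 3 mm) while the housing is not in its cell ((value of joint any of round_cap, square_cap, bar_cap, plus_cap above 0.003 m and not (horizontal distance between housing and empty_cell below 0.02 m and z of housing in the frame of empty_cell between -0.005 and 0.005 m and angle between housing's own z axis and vertical below 0.1 rad)) or value of joint plus_cap above 0.002 m).
It fails at once if two keys are down at once (over 2 mm each) (value of joint each of round_cap, square_cap above 0.002 m or value of joint each of round_cap, bar_cap above 0.002 m or value of joint each of square_cap, bar_cap above 0.002 m).
It fails at once if a key is pushed harder than 25 N (contact force between any of the arm, the fingers and round_key above 25 N or contact force between any of the arm, the fingers and square_key above 25 N or contact force between any of the arm, the fingers and bar_key above 25 N or contact force between any of the arm, the fingers and plus_key above 25 N).
It fails at once if the housing is banged into the tray (over 40 N) (contact force between housing and tray above 40 N).
It fails at once if a packed housing is tipped (0.3 rad) or moved by 40 mm, or another thing on the table is shifted by more than 30 mm (angle between any of packed0, packed1, packed2's own z axis and vertical above 0.3 rad or distance of any of packed0, packed1, packed2 from where it was at the start of the episode above 0.04 m or distance of any of driver, tape, flange, pot from where it was at the start of the episode above 0.03 m).
It also fails if it takes over 69 s, if anything falls off the work surface, if the arm or the gripper's body presses on something with over 40 N, if the wrist force passes 120 N, or if a joint passes its speed limit or range.

## Robot

A 6-joint arm with a two-finger parallel gripper is mounted at the origin on the work surface. World frame = base frame: x ahead of the robot, y to its left, z up, the work surface at z = 0. Lengths are in m, angles in degrees, forces in N, time in s.
With the tool pointing down it reaches from about 0.25 to 0.725 m from the base axis. Payload 4 kg.
Tool frame: the origin (TCP) lies on the centre line of the jaws, within the pads' length; the fingertips stand 25 mm ahead of it and the grasp point (between the pads) lies 6 mm ahead of it; z points along the fingers, y is the line along which they close (so a half turn about z gives the same grasp; the last joint's range is limited). The gripper opens to 85 mm and grips with 20 to 120 N. Pads are 22 mm wide; open, the fingers measure 114 mm over their backs; the gripper's body (76 mm by 85 mm) begins 54 mm behind the grasp point. The pads swing forward as they close: fully open they stand 13 mm farther back than shut.
Start: joints at [-69.672, 13.785, 0.286, 76.501, 0, 90], TCP at [0.174, -0.469, 0.256] pointing down, gripper open.
Joint ranges: [-155.79, 155.79], [-60.16, 107.12], [-62.33, 73.08], [-114, 123.19], [-81.49, 82.49], [-180, 180]. Speed limits (degrees/s): [159.86, 159.86, 180, 180, 180, 180].

## Interface

Orientations are given as [roll, pitch, yaw] about the fixed x, y, z axes, in that order (R = Rz(yaw) Ry(pitch) Rx(roll)).
In Python, from bench import robot gives the robot as it stands.
- The arm moves only by the shell command python3 -m pendant 'ROWS' [FORCE]. ROWS is a JSON object of lists of equal length, an entry for each row: "jaw": the finger opening in m, from 0 to 0.0854; "travel": the shift along the world's x, y, z in m, a list of three; "rotation": the turn, a rotation vector about the world's x, y, z in degrees, a list of three. In form: {"jaw": [jaw, ...], "travel": [[x, y, z], ...], "rotation": [[rx, ry, rz], ...]}. A call has exactly 10 rows; each row shifts and turns the commanded pose from where the row before left it; what a row does not reach is not made up. A row lasts 1/12 s, in which the tool goes at most 41.7 mm and 7.16 degrees, less where a joint would pass 70% of its speed; a pose out of reach is approached as far as the arm can. A call is refused whole if a number of a shift passes 0.0417 or a number of a turn 7.16, either way. A call with a gripper value outside its range is refused whole. The fingers move at their own pace and stop on an object; FORCE is the grip in N (left out, the last holds). Time passes only in rows, so rows that do not move let the fingers close, or fill a call up. It gives the time, the measured TCP pose, the force, the opening and the grip force at its end, in the units of the state.
- robot.sense(): the state, without advancing time (a new reading comes with each control period).
- robot.snapshot(name): name is "side" or "top" or "wrist"; returns the picture (384x512x3 uint8, red, green, blue); there is no depth.
- robot.camera_info(name): a dict with "fovy" (degrees; the focal length in pixels is half the picture's height over the tangent of half this angle, whatever the lens; pixels are square), "cx", "cy" (the principal point, pixels), "camera_from_world" (4x4, takes a point from world to camera coordinates); the wrist camera has in their place "hand_eye" (4x4, takes a point from camera to tool coordinates, whose origin is the TCP and whose axes are the flange's). Camera axes: x right, y up, looking along -z (the intrinsics and any distortion apply to the point x, -y, -z); pixel columns grow to the right and rows downward; lengths in m; the calibration is good to about 2 mm. A picture is of the moment at which its call begins: read the wrist's pose just before it. camera_info takes no time and is no camera call.
- robot.finish_job(): hands the job in; it is judged then, once.
The state is a dict: "time_s": time; "joint_pos": joint angles; "dq": joint speeds; "joint_torque": joint torques, N m; "eef_pos": TCP position; "ee_rot": TCP orientation; "wrist_force": force on the tool from outside, world axes, zero at the start; "wrist_torque": the same for the moment, N m; "width": finger opening in m; "grasp_force": force on a finger pad.
Only numpy, scipy, OpenCV 4.12 (cv2) and the standard library are available. Lean on these libraries where they do the work, as an engineer would, in place of code of your own. Each camera call takes 0.05 s, during which the arm holds its last target. There are 200 camera calls.

## Working session

There is one attempt and no reset: what is moved stays moved. The work goes in short steps, Python scripts to look and compute and a shell command to move; the robot and the scene stay as the last step left them, time stands still between calls to the robot, and variables do not carry over. Pictures are saved under pics/ and viewed, at most 10 in all, crops included, and the job is handed in when it is done.

```bash
mkdir -p pics; ls; python3 - <<'E'
from bench import robot
import cv2,numpy as np
for n in ["top","side"]:
    im=robot.snapshot(n); cv2.imwrite(f"pics/{n}0.png",im[:,:,::-1]); np.save(f"pics/{n}0.npy",im)
    print(n,robot.camera_info(n))
print(robot.camera_info("wrist")); print(robot.sense())
E
```

```text
pics
top {'fovy': 52.88362052787285, 'cx': 246.06757211555936, 'cy': 186.34983511743843, 'camera_from_world': array([[-0.00299972, -0.99914438, -0.0412493 ,  0.07832393],
       [ 0.9892003 , -0.00900951,  0.14629281, -0.52148237],
       [-0.14653927, -0.04036498,  0.98838095, -0.89290075],
       [ 0.        ,  0.        ,  0.        ,  1.        ]])}
side {'fovy': 43.93551864897169, 'cx': 256.5499730747251, 'cy': 188.32529362469413, 'camera_from_world': array([[-0.85107144, -0.52478491, -0.01667964,  0.47529969],
       [ 0.3003511 , -0.51266033,  0.80434358, -0.16566776],
       [-0.43065836,  0.6795441 ,  0.59393029, -0.89297879],
       [ 0.        ,  0.        ,  0.        ,  1.        ]])}
{'fovy': 58.398561271152, 'cx': 247.53211691123445, 'cy': 190.38090129952357, 'hand_eye': array([[ 1.04976366e-03,  9.55823668e-01,  2.93938793e-01,
         7.55964087e-02],
       [ 9.99998669e-01, -6.36353507e-04, -1.50208320e-03,
        -3.20136693e-05],
       [-1.24867770e-03,  2.93939979e-01, -9.55823064e-01,
        -1.17347917e-01],
       [ 0.00000000e+00,  0.00000000e+00,  0.00000000e+00,
         1.00000000e+00]])}
{'time_s': 0.1, 'joint_pos': array([-6.96713549e+01,  1.38269117e+01,  2.19969871e-01,  7.65018353e+01,
       -1.17032192e-03,  9.00000533e+01]), 'dq': array([-0.06964819, -0.0360743 ,  0.23278275,  0.05084626, -0.00041834,
       -0.06814539]), 'joint_torque': array([-7.00813052e-05, -3.73138011e+01,  2.53010023e+01,  1.08845081e-02,
        2.76771928e-06, -2.59438551e-06]), 'eef_pos': array([ 0.1735123 , -0.46836134,  0.25550065]), 'ee_rot': array([-1.79891223e+02,  1.17042104e-03,  2.03285940e+01]), 'wrist_force': array([-0.47164769, -0.22644428, -0.32837142]), 'wrist_torque': array([-0.00569272, -0.06043795,  0.04532752]), 'grasp_force': 0.0, 'width': 0.08591089802747057}
```

View pics/top0.png

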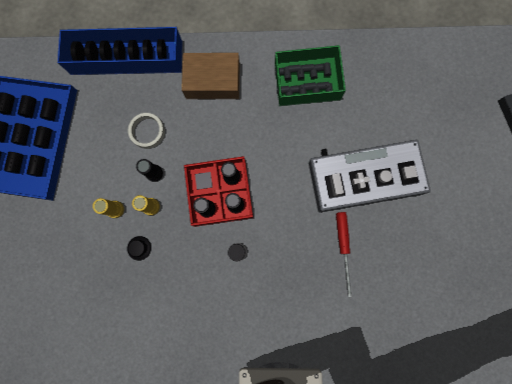

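View pics/side0.png

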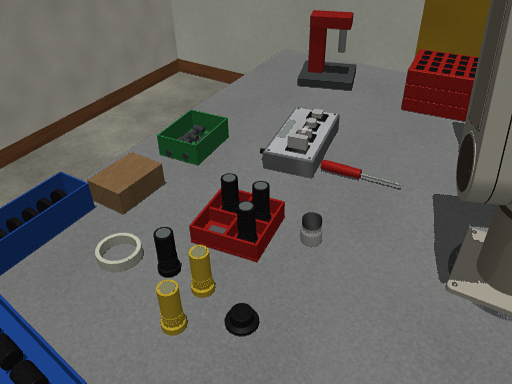

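The top view shows the loose housing near (150,170), the tray at (218,190) with its empty cell at (204,181), and the console at (370,175). The key order from left is bar, plus, round, square. I'll enlarge both areas.

```bash
python3 - <<'E'
import cv2
im=cv2.imread("pics/top0.png")
a=im[140:260,90:265]; b=im[130:220,300:440]
a=cv2.resize(a,None,fx=4.5,fy=4.5,interpolation=cv2.INTER_CUBIC); b=cv2.resize(b,None,fx=5.5,fy=5.5,interpolation=cv2.INTER_CUBIC)
cv2.imwrite("pics/a.png",a);cv2.imwrite("pics/b.png",b);print(a.shape,b.shape)
E
```

```text
(540, 788, 3) (495, 770, 3)
```

View pics/a.png

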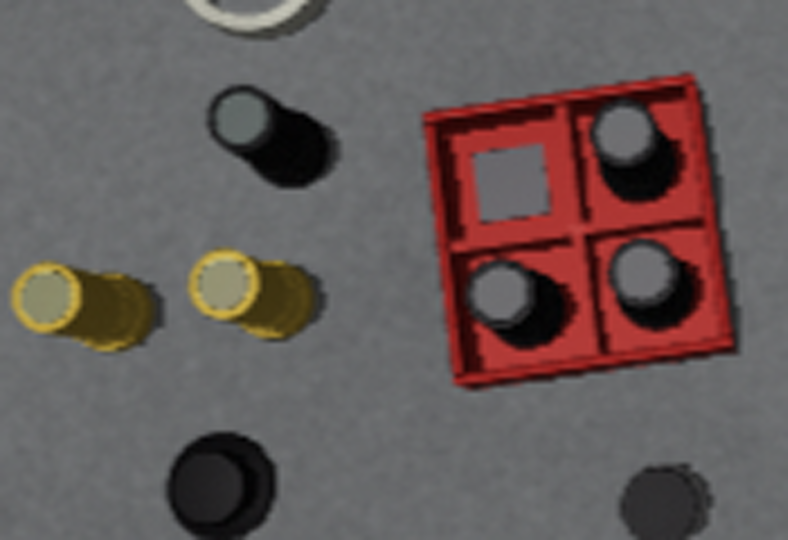

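View pics/b.png

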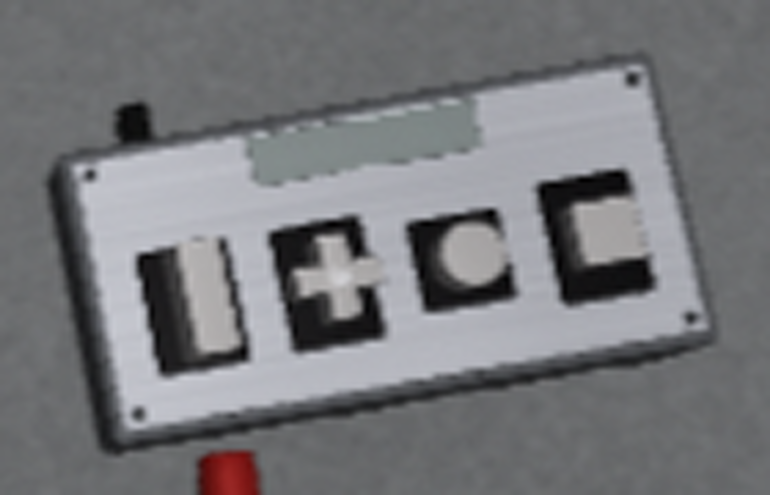

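Crop a: housing top centre at (242,118) and foot near (293,147); label corners at (472,153), (547,144), (551,213) and (480,222). Crop b: console screws at (90,174), (632,78), (139,413) and (691,317). Keys from left are bar (high cap), plus, round, square.

```bash
cat > h.py <<'E'
import numpy as np
from bench import robot
def ray(name,u,v,z,pose=None):
    i=robot.camera_info(name); f=192/np.tan(np.radians(i["fovy"]/2))
    d=np.array([(u-i["cx"])/f,-(v-i["cy"])/f,-1])
    if name=="wrist":
        T=np.array(i["hand_eye"]); p,R=pose; o=p+R@T[:3,3]; d=R@T[:3,:3]@d
    else:
        T=np.linalg.inv(i["camera_from_world"]); o=T[:3,3]; d=T[:3,:3]@d
    return o+d*(z-o[2])/d[2]
def proj(name,P,pose=None):
    i=robot.camera_info(name); f=192/np.tan(np.radians(i["fovy"]/2)); P=np.atleast_2d(P)
    if name=="wrist":
        T=np.array(i["hand_eye"]); p,R=pose; c=(((P-p)@R)-T[:3,3])@T[:3,:3]
    else:
        T=np.array(i["camera_from_world"]); c=P@T[:3,:3].T+T[:3,3]
    return np.c_[i["cx"]-f*c[:,0]/c[:,2], i["cy"]+f*c[:,1]/c[:,2]]
E
python3 - <<'E'
from h import *
np.set_printoptions(precision=4,suppress=True)
ca=lambda X,Y:((X+.5)/4.5-.5+90,(Y+.5)/4.5-.5+140)
cb=lambda X,Y:((X+.5)/5.5-.5+300,(Y+.5)/5.5-.5+130)
print("house top",ray("top",*ca(242,118),.095),"foot",ray("top",*ca(293,147),.009))
L=[ray("top",*ca(*p),.006) for p in [(472,153),(547,144),(551,213),(480,222)]]
print("label",np.mean(L,0),[np.linalg.norm(L[i]-L[i-1]) for i in range(4)],"yaw",np.degrees(np.arctan2(*(L[0]-L[3])[1::-1])),np.degrees(np.arctan2(*(L[0]-L[1])[1::-1])))
T=[ray("top",*ca(*p),.045) for p in [(424,116),(692,77),(735,347),(462,383)]]
print("tray",np.mean(T,0),[np.linalg.norm(T[i]-T[i-1]) for i in range(4)],np.degrees(np.arctan2(*(T[0]-T[1])[1::-1])))
B=[ray("top",*cb(*p),.05) for p in [(90,174),(632,78),(691,317),(139,413)]]
c=np.mean(B,0);y=(B[0]-B[1]+B[3]-B[2]);y/=np.linalg.norm(y);x=np.array([y[1],-y[0],0])
print("console",c,"yaw",np.degrees(np.arctan2(x[1],x[0])),[np.linalg.norm(B[i]-B[i-1]) for i in range(4)])
for n,k in zip(["bar","plus","round","square"],[1.5,.5,-.5,-1.5]):
    P=c-.012*x+k*.058*y; P[2]=.055; print(n,P, (proj("top",P)-[299.6,129.6])*5.5, proj("side",P))
for n in ["foo"]: print("yellow",ray("top",*ca(224,284),.095),ray("top",*ca(240,8),.024),"flange",ray("top",*ca(221,486),.0))
E
```

```text
house top [0.564  0.3108 0.095 ] foot [0.5647 0.3082 0.009 ]
label [0.5435 0.184  0.006 ] [np.float64(0.03959033463889074), np.float64(0.04260069060196304), np.float64(0.03930995213893042), np.float64(0.04011281460320859)] yaw 7.483856152728685 96.32613647025909
tray [0.5116 0.1426 0.045 ] [np.float64(0.14616459159100811), np.float64(0.1468186267619359), np.float64(0.14763027763505826), np.float64(0.1457730409526017)] 97.75672215231799
console [ 0.5472 -0.2192  0.05  ] yaw 9.563719931047073 [np.float64(0.10610384748553643), np.float64(0.23808794172327752), np.float64(0.10642692930630591), np.float64(0.23809257652226806)]
bar [ 0.521  -0.1354  0.055 ] [[195.4292 304.8663]] [[297.8438 146.0682]]
plus [ 0.5306 -0.1926  0.055 ] [[329.4055 281.3757]] [[304.9    134.9865]]
round [ 0.5402 -0.2498  0.055 ] [[463.6465 257.8387]] [[311.4755 124.6599]]
square [ 0.5499 -0.307   0.055 ] [[598.1529 234.2551]] [[317.6178 115.0136]]
yellow [0.4782 0.3169 0.095 ] [0.6417 0.3366 0.024 ] flange [0.376  0.3449 0.    ]
```

Sizes agree: label 40 mm, screw spacing consistent, and predicted key centres match the picture. Moving above the housing at about (0.5645, 0.310).

```bash
python3 -m pendant '{"jaw":[0.085,0.085,0.085,0.085,0.085,0.085,0.085,0.085,0.085,0.085],"travel":[[0.017,0.034,0],[0.017,0.034,0],[0.017,0.034,0],[0.017,0.034,0],[0.017,0.034,0],[0.017,0.034,0],[0.017,0.034,0],[0.017,0.034,0],[0.017,0.034,0],[0.017,0.034,0]],"rotation":[[0,0,-1.2],[0,0,-1.2],[0,0,-1.2],[0,0,-1.2],[0,0,-1.2],[0,0,-1.2],[0,0,-1.2],[0,0,-1.2],[0,0,-1.2],[0,0,-1.2]]}'
python3 -m pendant '{"jaw":[0.085,0.085,0.085,0.085,0.085,0.085,0.085,0.085,0.085,0.085],"travel":[[0.017,0.034,0],[0.017,0.034,0],[0.017,0.034,0],[0.017,0.034,0],[0.017,0.034,0],[0.017,0.034,0],[0.017,0.034,0],[0.017,0.034,0],[0,0,0],[0,0,0]],"rotation":[[0,0,0],[0,0,0],[0,0,0],[0,0,0],[0,0,0],[0,0,0],[0,0,0],[0,0,0],[0,0,0],[0,0,0]]}'
```

```text
time_s: 0.93
eef_pos: [0.3438, -0.127, 0.2562]
ee_rot: [-180.0, 0.0, 8.2]
wrist_force: [2.1, -0.3, -0.1]
width: 0.085
grasp_force: 0.0
time_s: 1.77
eef_pos: [0.4868, 0.1058, 0.2552]
ee_rot: [-178.3, 0.1, 11.4]
wrist_force: [0.2, -0.8, -0.7]
width: 0.0849
grasp_force: 0.0
```

```bash
python3 -m pendant '{"jaw":[0.085,0.085,0.085,0.085,0.085,0.085,0.085,0.085,0.085,0.085],"travel":[[0,0.02,0],[0,0.02,0],[0,0.02,0],[0,0.02,0],[0,0.02,0],[0,0,0],[0,0,0],[0,0,0],[0,0,0],[0,0,0]],"rotation":[[0,0,0],[0,0,0],[0,0,0],[0,0,0],[0,0,0],[0,0,0],[0,0,0],[0,0,0],[0,0,0],[0,0,0]]}'; python3 - <<'E'
from h import *
import cv2
s=robot.sense(); print(s["joint_pos"],s["eef_pos"],s["ee_rot"]); im=robot.snapshot("wrist"); cv2.imwrite("pics/w1.png",im[:,:,::-1])
from scipy.spatial.transform import Rotation as Ro
p=(s["eef_pos"],Ro.from_euler("xyz",s["ee_rot"],degrees=True).as_matrix())
print(proj("wrist",[[.5645,.310,.095],[.543,.1837,.006]],p))
E
```

```text
time_s: 2.6
eef_pos: [0.4984, 0.156, 0.2563]
ee_rot: [-176.0, 0.0, 15.3]
wrist_force: [-0.1, 0.4, -0.7]
width: 0.0849
grasp_force: 0.0
[ 15.25379047  16.31718456   3.56741655  77.28792091   3.99781051
 179.94250661] [0.49836667 0.15603136 0.25633147] [-1.76002154e+02  3.36805624e-02  1.53111440e+01]
[[ 92.86431656  45.46403868]
 [249.60142071 109.85231608]]
```

View pics/w1.png

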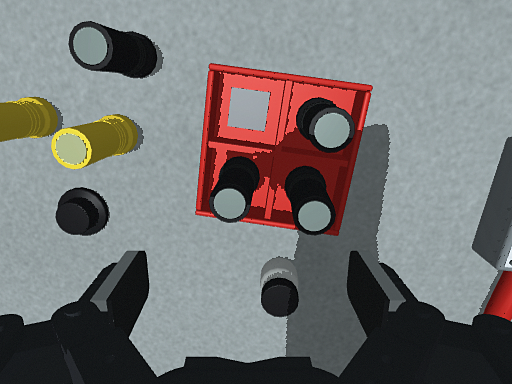

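The prediction matches the image (housing top at (92,45), label at (249,109)). Joint 6 hit its 180° limit, so I'll use yaw 40° instead, which still clears the neighbours.

```bash
cat >> h.py <<'E'
from scipy.spatial.transform import Rotation as Ro
def go(x,y,z,yaw):
    s=robot.sense(); R=Ro.from_euler("xyz",s["ee_rot"],degrees=True)
    print("d",np.round(np.array([x,y,z])-s["eef_pos"],4),"rv",np.round((Ro.from_euler("xyz",[180,0,yaw],degrees=True)*R.inv()).as_rotvec(degrees=True),2),"f",np.round(s["wrist_force"],2),"t",s["time_s"],"w",s["width"])
E
python3 -c "
from h import *
go(.5645,.310,.2,40)"
```

```text
d [ 0.0661  0.154  -0.0564] rv [-3.56 -1.9  24.68] f [-0.64 -0.83  0.85] t 2.65 w 0.08508656187456955
```

```bash
python3 -m pendant '{"jaw":[0.07,0.07,0.07,0.07,0.07,0.07,0.07,0.07,0.07,0.07],"travel":[[0,0,0],[0.0083,0.0193,-0.007],[0.0083,0.0193,-0.007],[0.0083,0.0193,-0.007],[0.0083,0.0193,-0.007],[0.0083,0.0193,-0.007],[0.0083,0.0193,-0.007],[0.0083,0.0193,-0.007],[0.0083,0.0193,-0.007],[0,0,0]],"rotation":[[-0.9,-0.5,6],[-0.9,-0.5,6],[-0.9,-0.5,6],[-0.9,-0.4,6.7],[0,0,0],[0,0,0],[0,0,0],[0,0,0],[0,0,0],[0,0,0]]}'; python3 -c "
from h import *
import cv2
go(.5645,.310,.071,40)
s=robot.sense();im=robot.snapshot('wrist'); cv2.imwrite('pics/w2.png',im[:,:,::-1])
p=(s['eef_pos'],Ro.from_euler('xyz',s['ee_rot'],degrees=True).as_matrix())
print(proj('wrist',[[.5645,.310,.095]],p))"
```

```text
time_s: 3.48
eef_pos: [0.5651, 0.3135, 0.1977]
ee_rot: [-179.9, 0.1, 40.2]
wrist_force: [-0.0, -0.3, -0.8]
width: 0.0703
grasp_force: 0.0
d [-0.0006 -0.0035 -0.1267] rv [-0.   -0.09 -0.19] f [-0.02 -0.25 -0.79] t 3.4833 w 0.07034915678486398
[[250.27026635 204.96839826]]
```

View pics/w2.png

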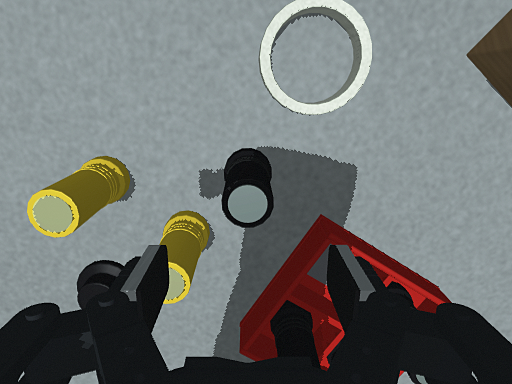

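The housing top is at (247,205), within about 2 mm of the prediction. Descending and gripping.

```bash
python3 -m pendant '{"jaw":[0.07,0.07,0.07,0.07,0.07,0.07,0.07,0.07,0.07,0.07],"travel":[[-0.001,-0.003,-0.007],[0,0,-0.02],[0,0,-0.02],[0,0,-0.02],[0,0,-0.02],[0,0,-0.02],[0,0,-0.01],[0,0,-0.01],[0,0,0],[0,0,0]],"rotation":[[0,0,0],[0,0,0],[0,0,0],[0,0,0],[0,0,0],[0,0,0],[0,0,0],[0,0,0],[0,0,0],[0,0,0]]}' 30
python3 -m pendant '{"jaw":[0.05,0.04,0.03,0.025,0.025,0.025,0.025,0.025,0.025,0.025],"travel":[[0,0,0],[0,0,0],[0,0,0],[0,0,0],[0,0,0],[0,0,0],[0,0,0],[0,0,0],[0,0,0],[0,0,0]],"rotation":[[0,0,0],[0,0,0],[0,0,0],[0,0,0],[0,0,0],[0,0,0],[0,0,0],[0,0,0],[0,0,0],[0,0,0]]}' 30; python3 -c "
from h import *
go(.5645,.310,.071,40)"
```

```text
time_s: 4.37
eef_pos: [0.5639, 0.3073, 0.0736]
ee_rot: [180.0, -0.0, 40.0]
wrist_force: [-0.5, -0.6, 0.4]
width: 0.0696
grasp_force: 0.0
time_s: 5.2
eef_pos: [0.5645, 0.3085, 0.0746]
ee_rot: [180.0, -0.2, 40.1]
wrist_force: [-0.9, 1.1, 6.8]
width: 0.0344
grasp_force: 30.5
d [ 0.      0.0015 -0.0036] rv [-0.08  0.13 -0.07] f [-0.89  1.14  6.76] t 5.2 w 0.03435178316978516
```

```bash
python3 -m pendant '{"jaw":[0.025,0.025,0.025,0.025,0.025,0.025,0.025,0.025,0.025,0.025],"travel":[[0,0,0.01],[0,0,0.02],[0,0,0.03],[0,0,0.03],[0,0,0],[-0.0035,-0.021,0],[-0.0035,-0.021,0],[-0.0035,-0.021,0],[-0.0035,-0.021,0],[-0.0035,-0.021,0]],"rotation":[[0,0,0],[0,0,0],[0,0,0],[0,0,0],[0,0,0],[0,0,0],[0,0,0],[0,0,0],[0,0,0],[0,0,0]]}' 30
python3 -m pendant '{"jaw":[0.025,0.025,0.025,0.025,0.025,0.025,0.025,0.025,0.025,0.025],"travel":[[-0.0035,-0.020,0],[0,0,0],[0,0,0],[0,0,0],[0,0,0],[0,0,0],[0,0,0],[0,0,0],[0,0,0],[0,0,0]],"rotation":[[0,0,0],[0,0,0],[0,0,0],[0,0,0],[0,0,0],[0,0,0],[0,0,0],[0,0,0],[0,0,0],[0,0,0]]}' 30;  python3 -c "
from h import *
import cv2
go(.543,.1837,.0806,40)
s=robot.sense();a=robot.snapshot('wrist');b=robot.snapshot('side')
cv2.imwrite('pics/m1.png',np.hstack([a[:,100:500],cv2.resize(b[120:312,150:350],(400,384))])[:,:,::-1])"
```

```text
time_s: 6.03
eef_pos: [0.5455, 0.2014, 0.1626]
ee_rot: [180.0, 0.1, 40.1]
wrist_force: [0.9, -0.3, -1.7]
width: 0.0349
grasp_force: 30.4
time_s: 6.87
eef_pos: [0.5428, 0.183, 0.1632]
ee_rot: [180.0, -0.0, 40.1]
wrist_force: [-0.2, 0.1, -2.8]
width: 0.0349
grasp_force: 30.2
d [ 0.0002  0.0007 -0.0826] rv [ 0.01  0.01 -0.08] f [-0.19  0.15 -2.82] t 6.8667 w 0.034941397394035366
```

View pics/m1.png

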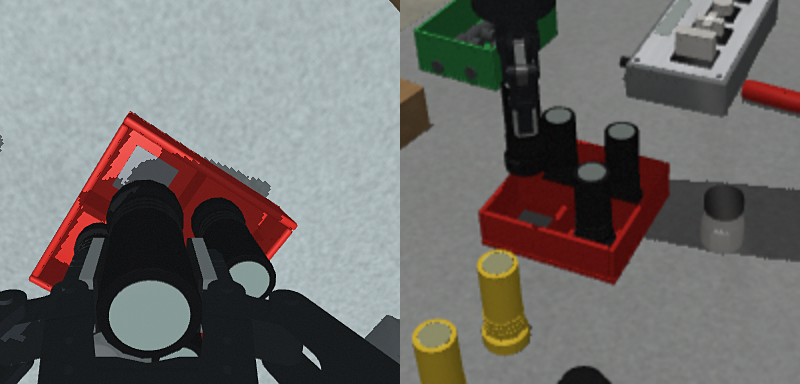

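Held upright above the empty cell, with clear room. Lowering.

```bash
python3 -m pendant '{"jaw":[0.025,0.025,0.025,0.025,0.025,0.025,0.025,0.025,0.025,0.025],"travel":[[0,0.0005,-0.012],[0,0,-0.012],[0,0,-0.012],[0,0,-0.012],[0,0,-0.012],[0,0,-0.008],[0,0,-0.006],[0,0,-0.003],[0,0,-0.002],[0,0,0]],"rotation":[[0,0,0],[0,0,0],[0,0,0],[0,0,0],[0,0,0],[0,0,0],[0,0,0],[0,0,0],[0,0,0],[0,0,0]]}' 30
python3 -m pendant '{"jaw":[0.025,0.025,0.025,0.025,0.025,0.025,0.025,0.025,0.025,0.025],"travel":[[0,0,-0.001],[0,0,-0.001],[0,0,-0.001],[0,0,-0.001],[0,0,0],[0,0,0],[0,0,0],[0,0,0],[0,0,0],[0,0,0]],"rotation":[[0,0,0],[0,0,0],[0,0,0],[0,0,0],[0,0,0],[0,0,0],[0,0,0],[0,0,0],[0,0,0],[0,0,0]]}' 30
```

```text
time_s: 7.8
eef_pos: [0.543, 0.1833, 0.0843]
ee_rot: [180.0, -0.0, 40.1]
wrist_force: [-0.4, -1.0, -1.7]
width: 0.0346
grasp_force: 30.2
time_s: 8.63
eef_pos: [0.543, 0.1834, 0.0805]
ee_rot: [180.0, -0.0, 40.1]
wrist_force: [0.7, 0.5, 0.3]
width: 0.0351
grasp_force: 29.6
```

Contact is just beginning; I'll press 1 mm lower, check, then open.

```bash
python3 -m pendant '{"jaw":[0.025,0.025,0.025,0.025,0.025,0.025,0.025,0.025,0.025,0.025],"travel":[[0,0,-0.0005],[0,0,-0.0005],[0,0,0],[0,0,0],[0,0,0],[0,0,0],[0,0,0],[0,0,0],[0,0,0],[0,0,0]],"rotation":[[0,0,0],[0,0,0],[0,0,0],[0,0,0],[0,0,0],[0,0,0],[0,0,0],[0,0,0],[0,0,0],[0,0,0]]}' 30
python3 -m pendant '{"jaw":[0.036,0.038,0.04,0.042,0.044,0.046,0.048,0.05,0.05,0.05],"travel":[[0,0,0],[0,0,0],[0,0,0],[0,0,0],[0,0,0],[0,0,0],[0,0,0],[0,0,0],[0,0,0],[0,0,0]],"rotation":[[0,0,0],[0,0,0],[0,0,0],[0,0,0],[0,0,0],[0,0,0],[0,0,0],[0,0,0],[0,0,0],[0,0,0]]}' 30
```

```text
time_s: 9.47
eef_pos: [0.5432, 0.1836, 0.0804]
ee_rot: [180.0, -0.1, 40.1]
wrist_force: [-1.9, 0.1, 6.3]
width: 0.0344
grasp_force: 29.8
time_s: 10.3
eef_pos: [0.5429, 0.1833, 0.0793]
ee_rot: [180.0, -0.0, 40.0]
wrist_force: [-0.4, 0.6, -0.1]
width: 0.0502
grasp_force: 0.0
```

```bash
python3 -m pendant '{"jaw":[0.05,0.05,0.05,0.05,0.05,0.05,0.05,0.05,0.05,0.05],"travel":[[0,0,0.01],[0,0,0.02],[0,0,0.02],[0,0,0.02],[0,0,0.03],[0,0,0.03],[0,0,0.02],[0,0,0],[0,0,0],[0,0,0]],"rotation":[[0,0,0],[0,0,0],[0,0,0],[0,0,0],[0,0,0],[0,0,0],[0,0,0],[0,0,0],[0,0,0],[0,0,0]]}'; python3 -c "
from h import *
import cv2
go(.5402,-.2498,.2,9.6)
s=robot.sense();a=robot.snapshot('wrist');b=robot.snapshot('side')
cv2.imwrite('pics/m2.png',np.hstack([a[:,100:500],cv2.resize(b[120:312,150:350],(400,384))])[:,:,::-1])
p=(s['eef_pos'],Ro.from_euler('xyz',s['ee_rot'],degrees=True).as_matrix())
print(proj('wrist',[[.543,.1837,.101]],p)-[100,0])"
```

```text
time_s: 11.13
eef_pos: [0.5425, 0.1831, 0.229]
ee_rot: [180.0, 0.0, 40.1]
wrist_force: [-0.9, -0.3, -0.2]
width: 0.05
grasp_force: 0.0
d [-0.0023 -0.4329 -0.029 ] rv [ 2.000e-02 -2.000e-02 -3.045e+01] f [-0.87 -0.34 -0.16] t 11.1333 w 0.04998025826345793
[[146.65099485 189.29230095]]
```

View pics/m2.png

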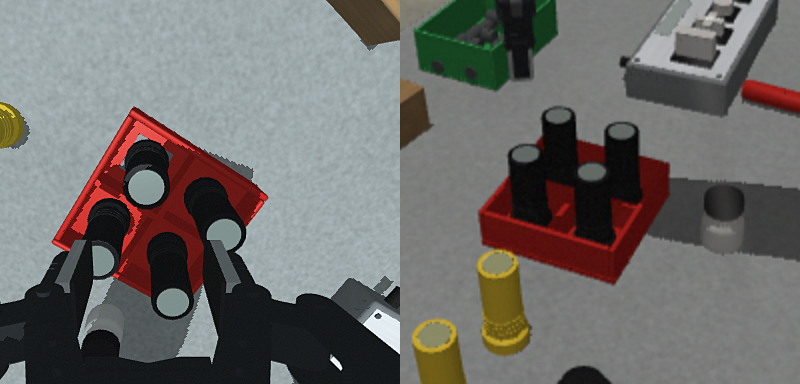

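The housing stands released in the cell, at (146,187) against a predicted (147,189). Next is the console; the jaws close on the way.

```bash
python3 -m pendant '{"jaw":[0.04,0.03,0.02,0.01,0,0,0,0,0,0],"travel":[[0,-0.036,0],[0,-0.036,0],[0,-0.036,0],[0,-0.036,0],[0,-0.036,0],[0,-0.036,0],[0,-0.036,0],[0,-0.036,0],[0,-0.036,0],[0,-0.036,0]],"rotation":[[0,0,-3],[0,0,-3],[0,0,-3],[0,0,-3],[0,0,-3],[0,0,-3],[0,0,-3],[0,0,-3],[0,0,-3],[0,0,-3]]}' 20
python3 -m pendant '{"jaw":[0,0,0,0,0,0,0,0,0,0],"travel":[[0,-0.037,0],[0,-0.036,0],[0,0,0],[0,0,0],[0,0,0],[0,0,0],[0,0,0],[0,0,0],[0,0,0],[0,0,0]],"rotation":[[0,0,0],[0,0,0],[0,0,0],[0,0,0],[0,0,0],[0,0,0],[0,0,0],[0,0,0],[0,0,0],[0,0,0]]}' 20
python3 -c "
from h import *
import cv2
go(.5402,-.2498,.13,9.6)
s=robot.sense();a=robot.snapshot('wrist')
p=(s['eef_pos'],Ro.from_euler('xyz',s['ee_rot'],degrees=True).as_matrix())
i=a[:,:,::-1].copy()
for P in [[.521,-.1354,.055],[.5306,-.1926,.055],[.5402,-.2498,.055],[.5499,-.307,.055]]:
  for z in (.068,.090):
    q=proj('wrist',[P[0],P[1],z],p)[0]; print(P,z,q); cv2.circle(i,tuple(int(round(t)) for t in q),2,(0,0,255),-1)
cv2.imwrite('pics/w3.png',cv2.resize(i,(800,600)))"
```

```text
time_s: 12.07
eef_pos: [0.5418, -0.1783, 0.2278]
ee_rot: [-179.9, 0.1, 9.9]
wrist_force: [1.3, -0.5, 1.1]
width: 0.0001
grasp_force: 0.0
time_s: 12.9
eef_pos: [0.5431, -0.249, 0.2295]
ee_rot: [180.0, -0.0, 10.1]
wrist_force: [-0.4, 0.0, 0.4]
width: 0.0001
grasp_force: 0.0
d [-0.0029 -0.0008 -0.0995] rv [ 0.02  0.02 -0.52] f [-0.4   0.04  0.44] t 12.9 w 8.834354067120955e-05
[0.521, -0.1354, 0.055] 0.068 [109.60473315 180.9033753 ]
[0.521, -0.1354, 0.055] 0.09 [ 98.83298442 188.4342086 ]
[0.5306, -0.1926, 0.055] 0.068 [178.60831438 181.62791426]
[0.5306, -0.1926, 0.055] 0.09 [173.25733228 189.2072326 ]
[0.5402, -0.2498, 0.055] 0.068 [247.47085164 182.35097225]
[0.5402, -0.2498, 0.055] 0.09 [247.51764487 189.97855281]
[0.5499, -0.307, 0.055] 0.068 [316.22055755 182.96030975]
[0.5499, -0.307, 0.055] 0.09 [321.64499931 190.62797446]
```

View pics/w3.png

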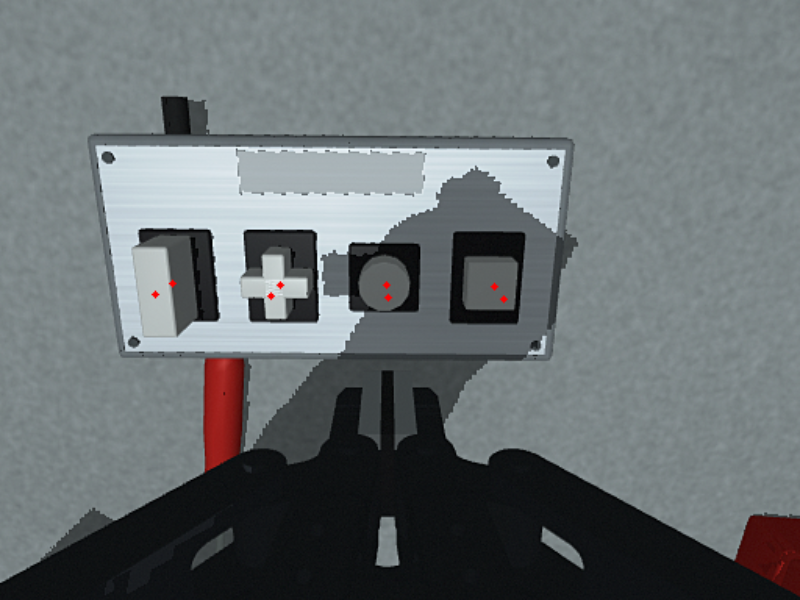

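The picture shows bar (153,291), plus (275,286), round (384,283) and square (490,281). Round and square are low, with tops about 0.068 m; bar is high at about 0.088 m. The positions agree within about 1 mm. Descending on round.

```bash
python3 -m pendant '{"jaw":[0,0,0,0,0,0,0,0,0,0],"travel":[[-0.003,0,-0.02],[0,0,-0.025],[0,0,-0.025],[0,0,-0.025],[0,0,-0.015],[0,0,-0.01],[0,0,-0.005],[0,0,0],[0,0,0],[0,0,0]],"rotation":[[0,0,-0.5],[0,0,0],[0,0,0],[0,0,0],[0,0,0],[0,0,0],[0,0,0],[0,0,0],[0,0,0],[0,0,0]]}' 20
python3 -m pendant '{"jaw":[0,0,0,0,0,0,0,0,0,0],"travel":[[0,0,-0.001],[0,0,-0.001],[0,0,-0.001],[0,0,-0.001],[0,0,-0.001],[0,0,-0.001],[0,0,0],[0,0,0],[0,0,0],[0,0,0]],"rotation":[[0,0,0],[0,0,0],[0,0,0],[0,0,0],[0,0,0],[0,0,0],[0,0,0],[0,0,0],[0,0,0],[0,0,0]]}' 20
```

```text
time_s: 13.78
eef_pos: [0.5409, -0.2502, 0.1057]
ee_rot: [179.9, -0.1, 9.6]
wrist_force: [0.6, 0.4, 0.2]
width: -0.0003
grasp_force: 0.0
time_s: 14.62
eef_pos: [0.5399, -0.2497, 0.0983]
ee_rot: [180.0, -0.0, 9.5]
wrist_force: [-0.1, 0.4, 0.7]
width: -0.0001
grasp_force: 0.0
```

```bash
python3 -m pendant '{"jaw":[0,0,0,0,0,0,0,0,0,0],"travel":[[0,0,-0.001],[0,0,-0.001],[0,0,-0.001],[0,0,-0.001],[0,0,-0.001],[0,0,-0.001],[0,0,-0.001],[0,0,-0.001],[0,0,0],[0,0,0]],"rotation":[[0,0,0],[0,0,0],[0,0,0],[0,0,0],[0,0,0],[0,0,0],[0,0,0],[0,0,0],[0,0,0],[0,0,0]]}' 20
```

```text
time_s: 15.45
eef_pos: [0.54, -0.2498, 0.0907]
ee_rot: [180.0, -0.0, 9.5]
wrist_force: [-0.0, 0.7, 6.1]
width: -0.0001
grasp_force: 2.7
```

```bash
python3 -m pendant '{"jaw":[0,0,0,0,0,0,0,0,0,0],"travel":[[0,0,-0.001],[0,0,-0.001],[0,0,0],[0,0,0],[0,0,0],[0,0,0],[0,0,0],[0,0,0],[0,0,0],[0,0,0]],"rotation":[[0,0,0],[0,0,0],[0,0,0],[0,0,0],[0,0,0],[0,0,0],[0,0,0],[0,0,0],[0,0,0],[0,0,0]]}' 20
```

```text
time_s: 16.28
eef_pos: [0.54, -0.2498, 0.0889]
ee_rot: [180.0, -0.0, 9.5]
wrist_force: [-1.5, 0.2, 6.9]
width: 0.0003
grasp_force: 3.3
```

```bash
python3 -m pendant '{"jaw":[0,0,0,0,0,0,0,0,0,0],"travel":[[0,0,-0.001],[0,0,-0.0005],[0,0,0],[0,0,0],[0,0,0],[0,0,0],[0,0,0],[0,0,0],[0,0,0],[0,0,0]],"rotation":[[0,0,0],[0,0,0],[0,0,0],[0,0,0],[0,0,0],[0,0,0],[0,0,0],[0,0,0],[0,0,0],[0,0,0]]}' 20
```

```text
time_s: 17.12
eef_pos: [0.54, -0.2498, 0.0876]
ee_rot: [180.0, -0.0, 9.6]
wrist_force: [-1.4, 0.3, 7.9]
width: 0.0001
grasp_force: 3.7
```

Round is pressed to about 9.5 mm. Releasing and moving to square.

```bash
python3 -m pendant '{"jaw":[0,0,0,0,0,0,0,0,0,0],"travel":[[0,0,0.005],[0,0,0.01],[0,0,0.015],[0,0,0.01],[0,0,0],[0.002,-0.011,0],[0.002,-0.011,0],[0.002,-0.011,0],[0.002,-0.011,0],[0.002,-0.012,0]],"rotation":[[0,0,0],[0,0,0],[0,0,0],[0,0,0],[0,0,0],[0,0,0],[0,0,0],[0,0,0],[0,0,0],[0,0,0]]}' 20
python3 -m pendant '{"jaw":[0,0,0,0,0,0,0,0,0,0],"travel":[[0,0,0],[0,0,-0.008],[0,0,-0.008],[0,0,-0.006],[0,0,-0.004],[0,0,0],[0,0,0],[0,0,0],[0,0,0],[0,0,0]],"rotation":[[0,0,0],[0,0,0],[0,0,0],[0,0,0],[0,0,0],[0,0,0],[0,0,0],[0,0,0],[0,0,0],[0,0,0]]}' 20
```

```text
time_s: 17.95
eef_pos: [0.5496, -0.3072, 0.1259]
ee_rot: [-180.0, 0.1, 9.5]
wrist_force: [0.2, 0.2, 0.2]
width: 0.0001
grasp_force: 0.0
time_s: 18.78
eef_pos: [0.5502, -0.3058, 0.1013]
ee_rot: [179.9, -0.1, 9.6]
wrist_force: [0.1, 0.5, -0.1]
width: 0.0002
grasp_force: 0.0
```

```bash
python3 -m pendant '{"jaw":[0,0,0,0,0,0,0,0,0,0],"travel":[[0,0,-0.001],[0,0,-0.001],[0,0,-0.001],[0,0,-0.001],[0,0,-0.001],[0,0,-0.001],[0,0,-0.001],[0,0,-0.001],[0,0,0],[0,0,0]],"rotation":[[0,0,0],[0,0,0],[0,0,0],[0,0,0],[0,0,0],[0,0,0],[0,0,0],[0,0,0],[0,0,0],[0,0,0]]}' 20
```

```text
time_s: 19.62
eef_pos: [0.5498, -0.3058, 0.093]
ee_rot: [180.0, -0.0, 9.5]
wrist_force: [-0.6, 0.3, 2.5]
width: -0.0001
grasp_force: 1.3
```

Just touching (2.5 N); 7 mm more.

```bash
python3 -m pendant '{"jaw":[0,0,0,0,0,0,0,0,0,0],"travel":[[0,0,-0.001],[0,0,-0.001],[0,0,-0.001],[0,0,-0.001],[0,0,-0.001],[0,0,-0.001],[0,0,-0.001],[0,0,0],[0,0,0],[0,0,0]],"rotation":[[0,0,0],[0,0,0],[0,0,0],[0,0,0],[0,0,0],[0,0,0],[0,0,0],[0,0,0],[0,0,0],[0,0,0]]}' 20
```

```text
time_s: 20.45
eef_pos: [0.5499, -0.3058, 0.0864]
ee_rot: [180.0, -0.0, 9.6]
wrist_force: [-2.2, 1.0, 6.7]
width: 0.0
grasp_force: 3.3
```

```bash
python3 -m pendant '{"jaw":[0,0,0,0,0,0,0,0,0,0],"travel":[[0,0,-0.001],[0,0,-0.0005],[0,0,0],[0,0,0],[0,0,0],[0,0,0],[0,0,0],[0,0,0],[0,0,0],[0,0,0]],"rotation":[[0,0,0],[0,0,0],[0,0,0],[0,0,0],[0,0,0],[0,0,0],[0,0,0],[0,0,0],[0,0,0],[0,0,0]]}' 20
```

```text
time_s: 21.28
eef_pos: [0.5498, -0.3058, 0.0851]
ee_rot: [180.0, -0.0, 9.5]
wrist_force: [-2.7, 1.6, 6.6]
width: 0.0001
grasp_force: 3.7
```

Square is well down (about 8–9 mm). Lifting over to the bar.

```bash
python3 -m pendant '{"jaw":[0,0,0,0,0,0,0,0,0,0],"travel":[[0,0,0.005],[0,0,0.01],[0,0,0.02],[0,0,0.025],[0,0,0],[-0.0058,0.0343,0],[-0.0058,0.0343,0],[-0.0058,0.0343,0],[-0.0058,0.0343,0],[-0.0058,0.0343,0]],"rotation":[[0,0,0],[0,0,0],[0,0,0],[0,0,0],[0,0,0],[0,0,0],[0,0,0],[0,0,0],[0,0,0],[0,0,0]]}' 20
python3 -m pendant '{"jaw":[0,0,0,0,0,0,0,0,0,0],"travel":[[0,0,0],[0,0,-0.008],[0,0,-0.008],[0,0,-0.006],[0,0,-0.003],[0,0,0],[0,0,0],[0,0,0],[0,0,0],[0,0,0]],"rotation":[[0,0,0],[0,0,0],[0,0,0],[0,0,0],[0,0,0],[0,0,0],[0,0,0],[0,0,0],[0,0,0],[0,0,0]]}' 20
```

```text
time_s: 22.12
eef_pos: [0.5203, -0.1329, 0.1438]
ee_rot: [180.0, -0.0, 9.5]
wrist_force: [-0.5, -0.8, -0.0]
width: -0.0003
grasp_force: 0.0
time_s: 22.95
eef_pos: [0.5211, -0.1345, 0.1196]
ee_rot: [180.0, -0.0, 9.5]
wrist_force: [0.8, 1.2, -0.9]
width: 0.0001
grasp_force: 0.0
```

```bash
python3 -m pendant '{"jaw":[0,0,0,0,0,0,0,0,0,0],"travel":[[0,0,-0.001],[0,0,-0.001],[0,0,-0.001],[0,0,-0.001],[0,0,-0.001],[0,0,-0.001],[0,0,-0.001],[0,0,-0.001],[0,0,0],[0,0,0]],"rotation":[[0,0,0],[0,0,0],[0,0,0],[0,0,0],[0,0,0],[0,0,0],[0,0,0],[0,0,0],[0,0,0],[0,0,0]]}' 20
```

```text
time_s: 23.78
eef_pos: [0.5208, -0.1342, 0.1115]
ee_rot: [180.0, -0.0, 9.6]
wrist_force: [-0.1, 0.7, 0.9]
width: 0.0002
grasp_force: 1.2
```

Contact; 8 mm more.

```bash
python3 -m pendant '{"jaw":[0,0,0,0,0,0,0,0,0,0],"travel":[[0,0,-0.001],[0,0,-0.001],[0,0,-0.001],[0,0,-0.001],[0,0,-0.001],[0,0,-0.001],[0,0,-0.001],[0,0,-0.001],[0,0,0],[0,0,0]],"rotation":[[0,0,0],[0,0,0],[0,0,0],[0,0,0],[0,0,0],[0,0,0],[0,0,0],[0,0,0],[0,0,0],[0,0,0]]}' 20
```

```text
time_s: 24.62
eef_pos: [0.5209, -0.1342, 0.1037]
ee_rot: [180.0, -0.0, 9.5]
wrist_force: [-2.5, 1.4, 7.2]
width: 0.0004
grasp_force: 3.5
```

```bash
python3 -m pendant '{"jaw":[0,0,0,0,0,0,0,0,0,0],"travel":[[0,0,-0.0007],[0,0,0],[0,0,0],[0,0,0],[0,0,0],[0,0,0],[0,0,0],[0,0,0],[0,0,0],[0,0,0]],"rotation":[[0,0,0],[0,0,0],[0,0,0],[0,0,0],[0,0,0],[0,0,0],[0,0,0],[0,0,0],[0,0,0],[0,0,0]]}' 20
python3 -m pendant '{"jaw":[0,0,0,0,0,0,0,0,0,0],"travel":[[0,0,0],[0,0,0],[0,0,0],[0,0,0.005],[0,0,0.01],[0,0,0.02],[0,0,0.025],[0,0,0.02],[0,0,0],[0,0,0]],"rotation":[[0,0,0],[0,0,0],[0,0,0],[0,0,0],[0,0,0],[0,0,0],[0,0,0],[0,0,0],[0,0,0],[0,0,0]]}' 20
python3 -m pendant '{"jaw":[0,0,0,0,0,0,0,0,0,0],"travel":[[0,0,0.01],[0,0,0],[0,0,0],[0,0,0],[0,0,0],[0,0,0],[0,0,0],[0,0,0],[0,0,0],[0,0,0]],"rotation":[[0,0,0],[0,0,0],[0,0,0],[0,0,0],[0,0,0],[0,0,0],[0,0,0],[0,0,0],[0,0,0],[0,0,0]]}' 20
```

```text
time_s: 25.45
eef_pos: [0.5209, -0.1342, 0.1032]
ee_rot: [180.0, -0.0, 9.5]
wrist_force: [-2.3, 1.6, 7.2]
width: 0.0
grasp_force: 3.7
time_s: 26.28
eef_pos: [0.5218, -0.1346, 0.1838]
ee_rot: [179.9, -0.2, 9.5]
wrist_force: [-0.3, 0.2, -0.5]
width: -0.0003
grasp_force: 0.0
time_s: 27.12
eef_pos: [0.5209, -0.1343, 0.1926]
ee_rot: [180.0, -0.0, 9.5]
wrist_force: [0.1, 0.1, -0.3]
width: -0.0002
grasp_force: 0.0
```

```bash
python3 -c "
from bench import robot
print(robot.finish_job())"
```

```text
the job is handed in; nothing more can be done
None
```

The housing is standing in the empty cell and released. I pressed round, then square, then bar, each to about 8–9 mm going by force and travel, and held the bar for more than a second. The arm was clear when I handed the job in at about 27 s; no verdict came back.

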